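Refit the retaining clip of the vegetable slicer's spindle

ROBOT

A 6-joint arm with a two-finger parallel gripper is mounted at the origin on a cart in front of the work surface, level with it; the furniture and walls round the work are solid. World frame = base frame: x ahead of the robot, y to its left, z up, the work surface at z = 0. Lengths are in m, angles in rad, forces in N, time in s.
With the tool pointing down it reaches from about 0.3 to 0.75 m from the base axis. Payload 8.5 kg.
Tool frame: the origin (TCP) lies between the finger pads; the fingertips stand 19 mm ahead of it and the grasp point (between the pads) is the TCP; z points along the fingers, y is the line along which they close (so a half turn about z gives the same grasp; the last joint's range is limited). The gripper opens to 85 mm and grips with 20 to 120 N. Pads are 22 mm wide; open, the fingers measure 114 mm over their backs; the gripper's body (76 mm by 85 mm) begins 54 mm behind the grasp point. The pads swing forward as they close: fully open they stand 13 mm farther back than shut.
Start: joints at [-1.444, 0.381, 1.297, -0, 1.464, -0.215], TCP at [0.184, -0.518, 0.25] pointing down, gripper open.
Joint ranges: [-3.11, 3.11], [-0.89, 2.33], [0.22, 2.48], [-1.42, 4.56], [0.17, 2.85], [-2.88, 2.88]. Speed limits (rad/s): [2.39, 2.39, 3.14, 3.14, 3.14, 3.14].

INTERFACE

Orientations are given as a 3x3 rotation matrix whose columns are the frame's x, y, z axes.
In Python, from bench import manip gives the robot as it stands.
- The arm moves only by the tool step_arm, never from a script. Its argument "series" is text: rows parted by semicolons, each of 5 numbers parted by spaces: the gripper command: -1 is shut, 1 is fully open, values between are in proportion, then the shift along the world's x, y, z as a fraction of full scale, then the turn about the world's z as a fraction of full scale. A call has 1 to 20 rows; each row is the pose to reach, as a shift and turn from the pose commanded when the call began, turning the shorter way round; what a row does not reach only later rows make up. Full scale, the value 1, is 200 mm for a shift and 180 degrees for a turn. A row lasts 1/8 s, in which the tool goes at most 62.5 mm and 10.7 degrees, less where a joint would pass 70% of its speed; a pose out of reach is approached as far as the arm can. A call with a number of a shift or a turn outside -1 to 1 is refused whole. A call with a gripper value outside its range is refused whole. The fingers move at their own pace and stop on an object; "newtons" is the grip in N (left out, the last holds). Time passes only in rows, so rows that repeat a pose let the fingers close. It gives the time, the measured TCP pose, the force, the opening and the grip force at its end, in the units of the state.
- manip.observe(): the state, without advancing time (a new reading comes with each control period).
- manip.read_camera(name): name is "scene" or "top"; returns the picture (420x560x3 uint8, red, green, blue); there is no depth.
- manip.calibration(name): a dict with "fx", "fy", "cx", "cy" (pixels), "rvec" (rotation vector, rad) and "tvec" (3), from world to camera coordinates, as OpenCV has them. Camera axes: x right, y down, z forward; pixel columns grow to the right and rows downward; lengths in m; the calibration is good to about 2 mm. A picture is of the moment at which its call begins. calibration takes no time and is no camera call.
- manip.finish_job(): hands the job in; it is judged then, once.
The state is a dict: "time_s": time; "qpos": joint angles; "joint_velocities": joint speeds; "joint_torque": joint torques, N m; "ee_pos": TCP position; "eef_rot": TCP orientation; "wrist_force": force on the tool from outside, world axes, zero at the start; "ft_torque": the same for the moment, N m; "width": finger opening in m; "grip_force": force on a finger pad.
Only numpy, scipy, OpenCV 4.12 (cv2) and the standard library are available. Lean on these libraries where they do the work, as an engineer would, in place of code of your own. Each camera call takes 0.05 s, during which the arm holds its last target. There are 200 camera calls.

TASK

Pick up the fork tool by its handle and use it to push the loose retaining clip on the slicer's drive unit sideways, gently, into the groove of the upright spindle until it snaps in and sits fully home, and stop pushing there; never touch the clip with the gripper and never force it. Then lay the fork tool back down on the worktop, clear of the drive unit, and leave the other things as they stand.

Things in the scene. Friction and masses are not known exactly. Their poses are not given: they have to be found in the camera images.
- unit: Slicer drive unit, fixed: white block 152 x 90 mm, metal deck 40 mm above worktop. Origin on the underside, 75 mm in from the deck's open edge. x axis: from the open edge (near the robot) to the gear housing (22 mm above deck, from x=41 mm) and the way to push the clip. The fork may press on the unit with 10 N at most.
- slot_mid (a point): Nominal spindle place on the deck, above the unit's origin. The steel spindle stands in a slot along x: neck (the groove) from the deck to 8 mm above, 14 mm wide, round in front, flat-sided, square behind (x=-7 to +13 from its origin), then a round head 24 mm dia. to 20 mm above. Its origin is clamped anywhere within 10 mm of this point along x (0 in y); the place is not reported: feel for it.
- deck_edge (a point): Middle of the deck's open edge, 73 mm before slot_mid, 40 mm above the worktop. The fork's handle must stay outside it: with the blade level just over the deck the handle hangs lower than the deck.
- clip: Loose dark steel clip, 6 mm thick, flat on the deck, mouth roughly to the spindle. Origin: underside, in the bore; x axis out of the mouth. Cross-bar x=-18 to -7 mm, 34 mm wide; behind it a tail with round end, 8 mm wide, to x=-28; two sprung jaws reach to x=+19, with round barbs 8.4 mm apart. Home: neck against the cross-bar, barbs behind the neck, origin at the spindle's origin.
- clip_back (a point): Middle of the cross-bar's flat back, 18 mm behind the origin, mid thickness: prongs bear here beside the tail. The barbs meet the neck 23 mm before home: force rises to some 3 to 7 N; falls as they slide along the neck's flats; about 3 mm before home they snap behind it; at home force rises again, and keeps rising. Clip on unit or spindle: 10 N at most; fork on clip once home: 7 N at most.
- jaw_left (a joint): Opening of the clip's jaw on its +y side, rad: 0 relaxed, about 0.1 while the barbs slide along the neck, 0 to 0.02 again when snapped in behind it.
- jaw_right (a joint): The same for the jaw on the clip's -y side.
- fork: Fork tool lying flat on the worktop, 154 mm long, about 0.12 kg. Origin: underside, middle of its black handle (80 mm along x, 18 wide, 24 high); x axis to the prongs. A flat steel blade 5 mm thick, 9.5 to 14.5 mm above the underside, runs from the handle's front (x=40 mm) to the prong tips (x=114).
- prong_tips (a point): Point midway between the two prong tips, at the blade's mid thickness (12 mm above the tool's underside, 114 mm ahead of the handle's middle). Each prong is 8 mm wide; the slot between them is 11 mm wide and 14 mm deep and takes the clip's tail.
- salt: Bystander: a salt shaker, 44 mm in diameter, 90 mm high, origin at the centre of its underside. Leave it alone.
- jar_honey: Bystander: a squat glass jar with a green lid, 70 mm in diameter, 101 mm high, origin at the centre of its underside. Leave it alone.
There are look-alikes about, which are no part of the job. Of the things like the clip, leave any that is purple or red; of the rest the larger one is meant.

How it is judged:
On the way, in this order (a step that is already met when the one before it is completed fails the run):
1. the fork tool is lifted (height (world z) of fork above 0.02 m), for 0.2 s.
2. the clip has snapped on to the spindle and is home (x of clip in the frame of unit between -0.011 and 0.0115 m and y of clip in the frame of unit between -0.004 and 0.004 m and z of clip in the frame of unit between 0.038 and 0.043 m and angle between the x axis of clip and the x axis of unit, either way round below 0.3 rad and value of joint each of jaw_left, jaw_right below 0.03 rad), for 0.3 s.
At the end, for the whole second after the job is handed in: Clip flat on the deck round the spindle's neck (origin 11 mm before to 11.5 mm beyond slot_mid along x, 4 mm across, 0.3 rad), both jaws shut behind the neck (below 0.03 rad); fork released and at rest on the worktop (origin below 15 mm), touching neither unit nor clip (all of step 2 and linear speed of each of clip, fork below 0.01 m/s and height (world z) of fork below 0.015 m and angular speed of fork below 0.1 rad/s and contact force between fork and unit below 0.05 N and contact force between fork and clip below 0.05 N).
It fails at once if the clip and the spindle are forced (more than 10 N between clip and unit) (contact force between clip and unit above 10 N).
It fails at once if the fork goes on pressing the clip with more than 7 N once it is home (x of clip in the frame of unit between -0.011 and 0.0115 m and y of clip in the frame of unit between -0.004 and 0.004 m and z of clip in the frame of unit between 0.038 and 0.043 m and angle between the x axis of clip and the x axis of unit, either way round below 0.3 rad and value of joint each of jaw_left, jaw_right below 0.03 rad and contact force between fork and clip above 7 N).
It fails at once if the fork presses on the unit with more than 10 N (contact force between fork and unit above 10 N).
It fails at once if the gripper touches the clip (contact force between any of the fingers, the arm and clip above 0.5 N).
It fails at once if a bystander is pushed or tipped (distance of any of salt, jar_honey from where it was at the start of the episode above 0.03 m or angle between any of salt, jar_honey's own z axis and vertical above 0.4 rad).
It also fails if it takes over 72 s, if anything falls off the work surface, if the arm or the gripper's body presses on something with over 40 N, if the wrist force passes 120 N, or if a joint passes its speed limit or range.

## Working session

There is one attempt and no reset: what is moved stays moved. The work goes in short steps, Python scripts to look and compute and a tool call to move; the robot and the scene stay as the last step left them, time stands still between calls to the robot, and variables do not carry over. Pictures are saved under pics/ and viewed, at most 10 in all, crops included, and the job is handed in when it is done.

Besides the shell and the picture viewer there is one more tool, called after ">>>" in YAML: its name, and indented under it one key for each argument. step_arm: Moves the arm, as the interface text tells. Shift numbers are shares of 200 mm and turn numbers shares of 180 degrees, none past 1 either way. Its arguments: {"type":"object","properties":{"series":{"type":"string"},"newtons":{"type":"number"}},"required":["series"]}

```bash
mkdir -p pics; cat > h.py <<'E'
import numpy as np, cv2
from bench import manip
def cal(n):
    c=manip.calibration(n); R=cv2.Rodrigues(np.array(c["rvec"],float))[0]; t=np.array(c["tvec"],float).ravel()
    K=np.array([[c["fx"],0,c["cx"]],[0,c["fy"],c["cy"]],[0,0,1.]]); return K,R,t
def ray(n,uv,z):
    K,R,t=cal(n); uv=np.atleast_2d(uv).astype(float)
    d=(np.linalg.inv(K)@np.c_[uv,np.ones(len(uv))].T).T@R; o=-R.T@t
    return o+d*((z-o[2])/d[:,2])[:,None]
def snap(n,f):
    im=cv2.cvtColor(manip.read_camera(n),cv2.COLOR_RGB2BGR); cv2.imwrite(f,im); return im
def proj(n,P):
    K,R,t=cal(n); p=(K@(R@np.atleast_2d(P).T+t[:,None])).T; return p[:,:2]/p[:,2:]
E
python3 - <<'E'
from h import *
for n in("top","scene"):
    snap(n,f"pics/{n}0.png"); K,R,t=cal(n); print(n,-R.T@t,K[0,0])
print(manip.observe())
E
```

```text
top [ 0.42510699 -0.27491228  0.88392419] 477.14380484330445
scene [-0.12211534 -0.78382683  0.59205387] 481.6828249920727
{'time_s': 0.1, 'qpos': array([-1.44428343e+00,  3.81133284e-01,  1.29817495e+00, -2.46281162e-05,
        1.46361376e+00, -2.15302073e-01]), 'joint_velocities': array([-8.99974382e-05, -1.91700798e-03,  7.71031357e-04,  4.76530673e-04,
       -1.06212563e-04, -5.86545028e-04]), 'joint_torque': array([ 2.57336018e-03, -4.49224949e+01, -2.31656098e+01, -2.18352452e-04,
        3.64437859e-03,  1.68377451e-06]), 'ee_pos': array([ 0.18431796, -0.51793432,  0.24977438]), 'eef_rot': array([[ 9.42146980e-01,  3.35199987e-01, -1.92021730e-04],
       [ 3.35199941e-01, -9.42146097e-01,  1.31562821e-03],
       [ 2.60086034e-04, -1.30388081e-03, -9.99999116e-01]]), 'wrist_force': array([ 0.97129836, -0.07172985,  0.18729126]), 'ft_torque': array([0.04578916, 0.0492381 , 0.02352557]), 'grip_force': 0.0, 'width': 0.08575887259124178}
```

View pics/top0.png

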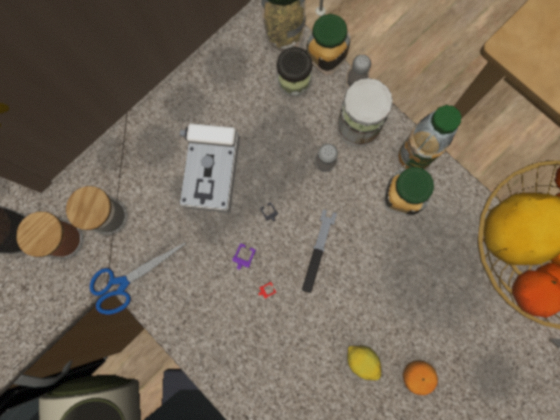

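View pics/scene0.png

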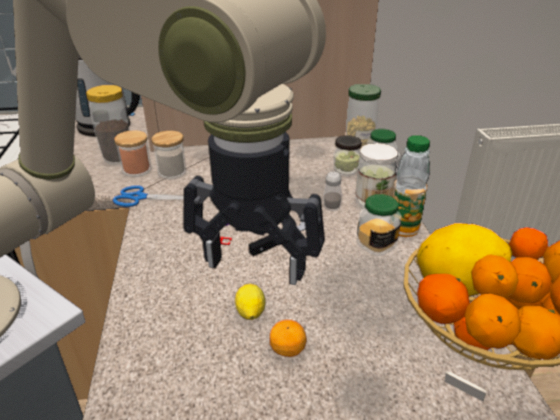

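The top view shows the unit at (210,168), with the housing at its upper end and the dark clip at (205,188). The fork has its handle at (313,270) and its prongs at (327,218). The scene view is mostly blocked by the arm. Next I'll zoom in and measure.

```bash
python3 - <<'E'
from h import *
im=cv2.imread("pics/top0.png")
c=im[115:305,165:355]; cv2.imwrite("pics/crop0.png",cv2.resize(c,None,fx=3.15,fy=3.15,interpolation=cv2.INTER_CUBIC))
hsv=cv2.cvtColor(im,cv2.COLOR_BGR2HSV)
m=np.zeros(im.shape[:2],np.uint8); m[240:300,295:330]=(hsv[240:300,295:330,2]<60)*255
cs=max(cv2.findContours(m,0,2)[0],key=cv2.contourArea); r=cv2.minAreaRect(cs);b=cv2.boxPoints(r); print("handle",r, ray("top",b,.024).round(4), ray("top",r[0],.024))
# bluish-grey deck
B=im.astype(int); d=np.zeros_like(m); s=np.s_[120:215,175:245]
d[s]=(((B[s][...,0]-B[s][...,2])>8)&(hsv[s][...,2]>110))*255
d=cv2.morphologyEx(d,cv2.MORPH_CLOSE,np.ones((5,5)))
cs=max(cv2.findContours(d,0,2)[0],key=cv2.contourArea); r=cv2.minAreaRect(cs);b=cv2.boxPoints(r);print("deck",r);print(b,ray("top",b,.04).round(4))
print(ray("top",[[280,210],[281,210],[280,211]],0))
E
```

```text
handle ((312.1128845214844, 270.18157958984375), (7.847940921783447, 42.045082092285156), 16.50436019897461) [[ 0.4349 -0.2881  0.024 ]
 [ 0.5067 -0.3095  0.024 ]
 [ 0.5027 -0.323   0.024 ]
 [ 0.4311 -0.3014  0.024 ]] [[ 0.46861383 -0.30543286  0.024     ]]Traceback (most recent call last):
  File "<stdin>", line 11, in <module>
ValueError: max() iterable argument is empty
```

View pics/crop0.png

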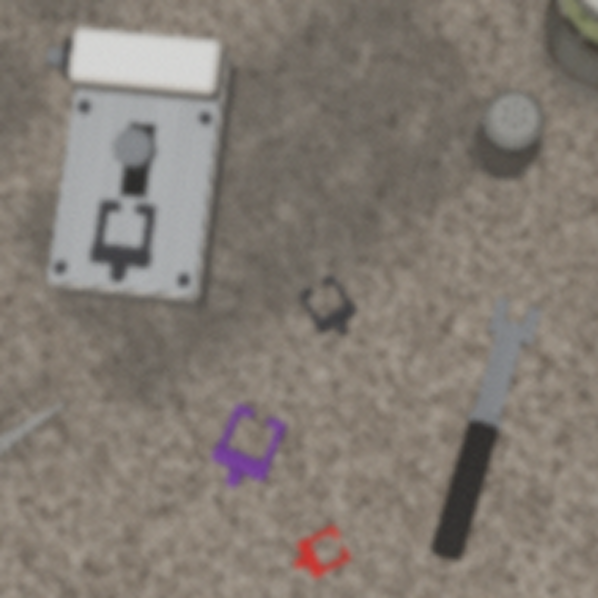

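The crop shows the deck with four screws, the spindle head at (133,148) and the clip at about (123,235) with its mouth facing the spindle. The small dark clip at (328,305) is a look-alike. The fork runs from its handle at (465,490) to its prongs at (515,310). I'll measure the axes with masks.

```bash
python3 - <<'E'
from h import *
im=cv2.imread("pics/top0.png"); g=cv2.cvtColor(im,cv2.COLOR_BGR2GRAY).astype(float)
f=lambda x,y:(np.array([x,y])+.5)/3.15-.5+np.array([165,115])
def dark(cx,cy,r):
    x0,y0=np.round(f(cx,cy)).astype(int); w=g[y0-r:y0+r+1,x0-r:x0+r+1]; q=np.clip(np.median(w)-8-w,0,None)
    yy,xx=np.mgrid[y0-r:y0+r+1,x0-r:x0+r+1]; return [(q*xx).sum()/q.sum(),(q*yy).sum()/q.sum()]
s=np.array([dark(*p,3) for p in[(84,106),(205,118),(183,280),(60,267)]]); S=ray("top",s,.04)[:,:2]; print("screws",S.round(4))
ax=(S[0]+S[1]-S[2]-S[3])/2; lat=(S[0]-S[1]+S[3]-S[2])/2
print("axis len",np.hypot(*ax),np.degrees(np.arctan2(ax[1],ax[0])),"lat",np.hypot(*lat),np.degrees(np.arctan2(-lat[0],lat[1])),"ctr",S.mean(0))
u=ax/np.hypot(*ax)
corn=ray("top",[f(48,286),f(201,298)],.04)[:,:2]; print("edge corners",corn.round(4))
def mask(sl,cond):
    m=np.zeros(g.shape,np.uint8); m[sl]=cond[sl]*255; return m
# clip
sl=np.s_[176:206,190:220]; m=mask(sl,g<95); 
cs=sorted(cv2.findContours(m,0,2)[0],key=cv2.contourArea)[-2:]
for c in cs: print("clip cont",cv2.contourArea(c),cv2.boundingRect(c))
tail=ray("top",[f(118,278),f(93,262),f(149,268),f(98,203),f(153,206)],.046)[:,:2]; print("clip pts tail,bl,br,jl,jr",tail.round(4))
print("spindle head",ray("top",f(133,148),.06)[:,:2])
# fork
print("fork tips",ray("top",[f(500,300),f(538,310)],.0145)[:,:2].round(4),"handle ends",ray("top",[f(447,556),f(483,424)],.024)[:,:2].round(4))
for q,z in(((505,310),.0145),):pass
print("salt",ray("top",f(512,122),.09)[0])
E
```

```text
screws [[ 0.69   -0.0822]
 [ 0.6829 -0.1539]
 [ 0.5864 -0.1442]
 [ 0.5937 -0.0723]]
axis len 0.09692108879416463 -5.835666120662895 lat 0.07213796253792513 -5.705477098697995 ctr [ 0.63826425 -0.11315376]
edge corners [[ 0.5826 -0.066 ]
 [ 0.5758 -0.1546]]
clip cont 0.0 (205, 176, 6, 1)
clip cont 99.0 (195, 179, 19, 25)
clip pts tail,bl,br,jl,jr [[ 0.5862 -0.1075]
 [ 0.5955 -0.0928]
 [ 0.5921 -0.1251]
 [ 0.6302 -0.0943]
 [ 0.6285 -0.1262]]
spindle head [[ 0.65902916 -0.11606124]]
fork tips [[ 0.5798 -0.3269]
 [ 0.5739 -0.3491]] handle ends [[ 0.4316 -0.2955]
 [ 0.5061 -0.3161]]
salt [ 0.66520647 -0.3296965   0.09      ]
```

>>> step_arm:
  series: "1 0.95 0.7 -0.2 -0.2;1 0.95 0.7 -0.2 -0.2;1 0.95 0.7 -0.2 -0.2;1 0.95 0.7 -0.2 -0.2;1 0.95 0.7 -0.2 -0.2"
  newtons: 60

```text
time_s: 0.72
ee_pos: [0.3765, -0.3753, 0.2094]
eef_rot: [[0.96, -0.279, -0.001], [-0.279, -0.96, 0.002], [-0.001, -0.002, -1.0]]
wrist_force: [0.1, -0.8, 0.7]
width: 0.0853
grip_force: 0.0
```

>>> step_arm:
  series: "1 0.475 0.36 -0.5 0;1 0.475 0.36 -0.5 0;1 0.475 0.36 -0.5 0;1 0.475 0.36 -0.75 0;1 0.475 0.36 -0.93 0;1 0.475 0.36 -0.93 0;1 0.475 0.36 -0.93 0;-1 0.475 0.36 -0.93 0;-1 0.475 0.36 -0.93 0;-1 0.475 0.36 -0.93 0;-1 0.475 0.36 -0.93 0;-1 0.475 0.36 -0.93 0;-1 0.475 0.36 -0.93 0;-1 0.475 0.36 -0.93 0"

```text
time_s: 2.48
ee_pos: [0.4695, -0.3063, 0.0248]
eef_rot: [[0.959, -0.283, 0.001], [-0.283, -0.959, -0.001], [0.001, 0.0, -1.0]]
wrist_force: [-1.4, 0.6, 5.3]
width: 0.0167
grip_force: 59.4
```

>>> step_arm:
  series: "-1 0 0 0.5 0;-1 0 0 0.5 0;-1 0 0 0.5 0;-1 -0.09 0.95 0.5 0.059;-1 -0.09 0.95 0.5 0.059;-1 -0.09 0.95 0.5 0.059;-1 -0.09 0.95 0.5 0.059;-1 -0.09 0.95 0.5 0.059;-1 -0.09 0.95 0.5 0.059"

```text
time_s: 3.6
ee_pos: [0.4515, -0.1172, 0.1238]
eef_rot: [[0.995, -0.102, -0.0], [-0.102, -0.995, 0.0], [-0.0, -0.0, -1.0]]
wrist_force: [0.1, 0.2, -0.1]
width: 0.0162
grip_force: 59.3
```

```bash
python3 - <<'E'
from h import *
im=snap("top","pics/top1.png"); cv2.imwrite("pics/crop1.png",cv2.resize(im[115:265,165:365],None,fx=4,fy=4,interpolation=cv2.INTER_CUBIC))
print(manip.observe()["wrist_force"],manip.observe()["ee_pos"])
E
```

```text
[-0.12230402 -1.1486451  -0.43185795] [ 0.45144907 -0.11720466  0.12388462]
```

View pics/crop1.png

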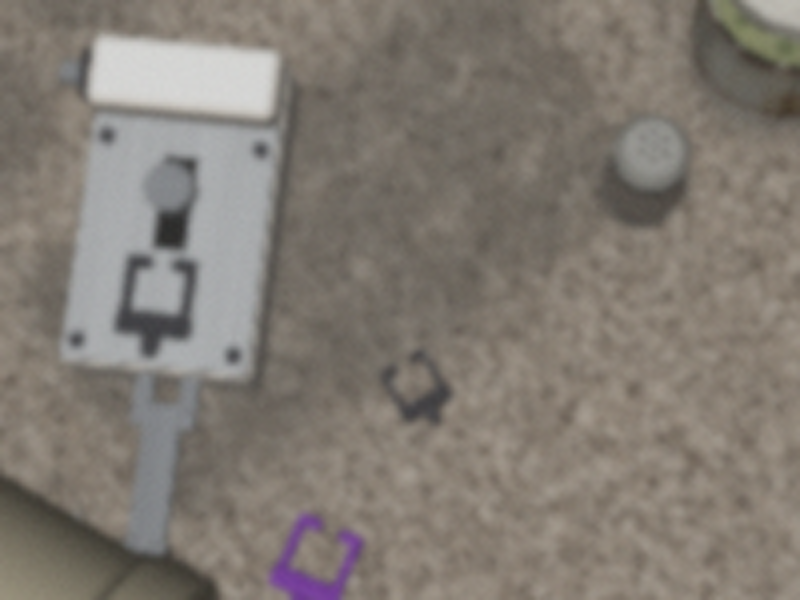

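The fork is held, with its prong tips at crop (145,375) and (190,379) and its blade base at (148,552). The clip's tail is at (148,355). I'll convert these to world positions.

```bash
python3 - <<'E'
from h import *
f=lambda x,y:(np.array([x,y])+.5)/4-.5+np.array([165,115])
P=lambda z,*p:ray("top",[f(*q) for q in p],z)[:,:2].round(4)
print("tips",P(.1135,(145,376),(191,379)),"prong outer",P(.1135,(134,420),(190,427)),"base",P(.1135,(131,552),(165,553)))
print("clip tail,bl,br,jl,jr",P(.046,(148,353),(115,331),(190,338),(133,256),(190,262)))
print("deck edge",P(.04,(62,361),(250,381)),"head",P(.06,(170,187)))
print("box", P(.062,(95,35),(280,48),(88,105),(275,120)))
E
```

```text
tips [[ 0.5636 -0.1193]
 [ 0.5624 -0.1384]] prong outer [[ 0.5452 -0.1155]
 [ 0.5424 -0.1387]] base [[ 0.491  -0.1164]
 [ 0.4907 -0.1303]]
clip tail,bl,br,jl,jr [[ 0.5863 -0.1066]
 [ 0.5963 -0.0913]
 [ 0.5932 -0.1254]
 [ 0.6311 -0.0981]
 [ 0.6283 -0.1242]]
deck edge [[ 0.5836 -0.0664]
 [ 0.5747 -0.1522]] head [[ 0.6595 -0.1165]]
box [[ 0.7306 -0.0799]
 [ 0.7242 -0.1646]
 [ 0.6973 -0.0782]
 [ 0.6902 -0.1633]]
```

>>> step_arm:
  series: "-1 -0.03 0.118 0 0;-1 -0.03 0.118 -0.15 0;-1 -0.03 0.118 -0.335 0;-1 -0.03 0.118 -0.335 0;-1 -0.03 0.118 -0.335 0;-1 -0.03 0.118 -0.335 0"

```text
time_s: 4.4
ee_pos: [0.4459, -0.0931, 0.0585]
eef_rot: [[0.995, -0.101, 0.002], [-0.101, -0.995, -0.001], [0.002, 0.001, -1.0]]
wrist_force: [0.2, -0.0, -1.4]
width: 0.0167
grip_force: 59.2
```

```bash
python3 - <<'E'
from h import *
im=snap("scene","pics/sc1.png"); p=proj("scene",[.58,-.11,.04])[0].round().astype(int); print(p)
x,y=p; c=im[max(0,y-60):y+60,max(0,x-80):x+80]; cv2.imwrite("pics/sc1c.png",cv2.resize(c,None,fx=5,fy=5,interpolation=cv2.INTER_CUBIC))
E
```

```text
[230 179]
```

View pics/sc1c.png

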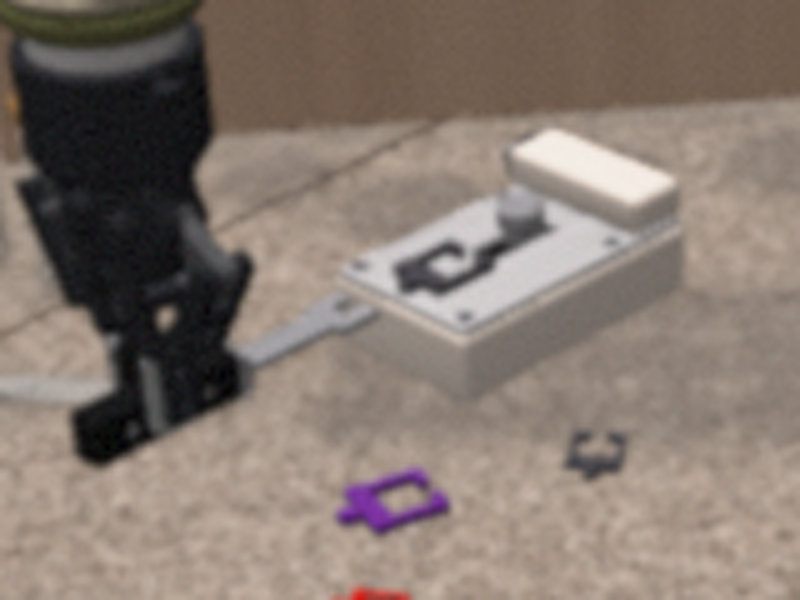

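The prongs sit level just outside the deck edge, at crop (350,308), and nothing is touching. I'll move in over the deck.

>>> step_arm:
  series: "-1 0 0 0 0;-1 0.04 -0.004 0 0;-1 0.08 -0.008 0 0;-1 0.12 -0.012 0 0;-1 0.12 -0.012 0 0;-1 0.12 -0.012 0 0"

```text
time_s: 5.2
ee_pos: [0.4691, -0.0948, 0.0572]
eef_rot: [[0.995, -0.101, -0.001], [-0.101, -0.995, 0.0], [-0.001, -0.0, -1.0]]
wrist_force: [-0.1, 0.1, -1.4]
width: 0.0166
grip_force: 59.2
```

>>> step_arm:
  series: "-1 0.01 -0.001 0 0;-1 0.02 -0.002 0 0;-1 0.03 -0.003 0 0;-1 0.035 -0.0035 0 0;-1 0.035 -0.0035 0 0"

```text
time_s: 5.82
ee_pos: [0.4764, -0.0957, 0.0573]
eef_rot: [[0.995, -0.101, 0.0], [-0.101, -0.995, -0.0], [0.0, 0.0, -1.0]]
wrist_force: [1.3, -0.0, -0.9]
width: 0.0166
grip_force: 59.2
```

```bash
python3 - <<'E'
from h import *
im=snap("top","pics/top2.png"); cv2.imwrite("pics/crop2.png",cv2.resize(im[125:225,170:250],None,fx=6,fy=6,interpolation=cv2.INTER_CUBIC))
E
```

```text
(no output)
```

View pics/crop2.png

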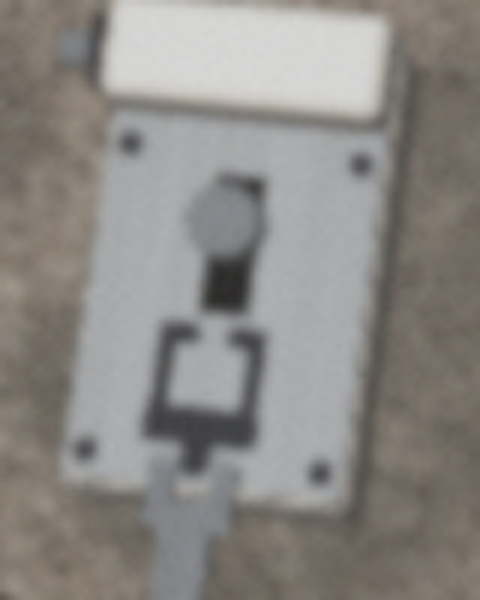

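The tail at (193,460) is centred between the prongs, the clip lines up with the unit, and the prong tips are about 4 mm behind the cross-bar. I'll slide the clip forward.

>>> step_arm:
  series: "-1 0.01 -0.001 0 0;-1 0.02 -0.002 0 0;-1 0.03 -0.003 0 0;-1 0.04 -0.004 0 0;-1 0.05 -0.005 0 0;-1 0.06 -0.006 0 0;-1 0.07 -0.007 0 0;-1 0.08 -0.008 0 0;-1 0.09 -0.009 0 0;-1 0.1 -0.01 0 0;-1 0.11 -0.011 0 0;-1 0.115 -0.0115 0 0;-1 0.115 -0.0115 0 0"

```text
time_s: 7.5
ee_pos: [0.4994, -0.098, 0.0573]
eef_rot: [[0.995, -0.101, 0.0], [-0.101, -0.995, 0.0], [0.0, -0.0, -1.0]]
wrist_force: [0.3, -0.3, -1.8]
width: 0.0167
grip_force: 59.2
```

>>> step_arm:
  series: "-1 0.005 -0.0005 0 0;-1 0.01 -0.001 0 0;-1 0.015 -0.0015 0 0;-1 0.015 -0.0015 0 0"

```text
time_s: 8.0
ee_pos: [0.5024, -0.0983, 0.0573]
eef_rot: [[0.995, -0.101, 0.0], [-0.101, -0.995, -0.0], [0.0, 0.0, -1.0]]
wrist_force: [-0.3, -0.2, -0.8]
width: 0.0166
grip_force: 59.2
```

>>> step_arm:
  series: "-1 0.005 -0.0005 0 0;-1 0.01 -0.001 0 0;-1 0.01 -0.001 0 0"

```text
time_s: 8.38
ee_pos: [0.5044, -0.0985, 0.0573]
eef_rot: [[0.995, -0.101, -0.0], [-0.101, -0.995, -0.0], [-0.0, 0.0, -1.0]]
wrist_force: [-1.1, -0.6, -0.5]
width: 0.0165
grip_force: 59.3
```

>>> step_arm:
  series: "-1 0.005 -0.0005 0 0;-1 0.01 -0.001 0 0;-1 0.01 -0.001 0 0"

```text
time_s: 8.75
ee_pos: [0.5061, -0.0986, 0.0572]
eef_rot: [[0.995, -0.101, -0.001], [-0.101, -0.995, 0.0], [-0.001, -0.0, -1.0]]
wrist_force: [-2.3, -0.7, -0.9]
width: 0.0167
grip_force: 59.4
```

>>> step_arm:
  series: "-1 0.003 -0.0003 0 0;-1 0.005 -0.0005 0 0;-1 0.005 -0.0005 0 0"

```text
time_s: 9.12
ee_pos: [0.5073, -0.0988, 0.0573]
eef_rot: [[0.995, -0.101, -0.0], [-0.101, -0.995, 0.0], [-0.0, -0.0, -1.0]]
wrist_force: [-2.3, -0.1, -0.3]
width: 0.0163
grip_force: 59.4
```

>>> step_arm:
  series: "-1 0.003 -0.0003 0 0;-1 0.005 -0.0005 0 0;-1 0.005 -0.0005 0 0"

```text
time_s: 9.5
ee_pos: [0.5085, -0.0989, 0.0573]
eef_rot: [[0.995, -0.101, 0.0], [-0.101, -0.995, -0.0], [0.0, 0.0, -1.0]]
wrist_force: [-2.5, -0.2, -1.1]
width: 0.0166
grip_force: 59.3
```

>>> step_arm:
  series: "-1 0.003 -0.0003 0 0;-1 0.005 -0.0005 0 0;-1 0.005 -0.0005 0 0"

```text
time_s: 9.88
ee_pos: [0.5095, -0.099, 0.0574]
eef_rot: [[0.995, -0.101, 0.0], [-0.101, -0.995, -0.0], [0.0, 0.0, -1.0]]
wrist_force: [-1.9, -1.2, -1.9]
width: 0.0165
grip_force: 59.3
```

>>> step_arm:
  series: "-1 0.004 -0.0004 0 0;-1 0.008 -0.0008 0 0;-1 0.01 -0.001 0 0;-1 0.01 -0.001 0 0"

```text
time_s: 10.38
ee_pos: [0.5116, -0.0992, 0.0574]
eef_rot: [[0.995, -0.101, 0.001], [-0.101, -0.995, -0.0], [0.001, 0.0, -1.0]]
wrist_force: [-1.6, -0.0, -1.0]
width: 0.0166
grip_force: 59.3
```

>>> step_arm:
  series: "-1 0.004 -0.0004 0 0;-1 0.008 -0.0008 0 0;-1 0.01 -0.001 0 0;-1 0.01 -0.001 0 0"

```text
time_s: 10.88
ee_pos: [0.5134, -0.0994, 0.0573]
eef_rot: [[0.995, -0.101, 0.0], [-0.101, -0.995, -0.0], [0.0, -0.0, -1.0]]
wrist_force: [-0.6, -0.4, -0.2]
width: 0.0168
grip_force: 59.3
```

>>> step_arm:
  series: "-1 0.004 -0.0004 0 0;-1 0.008 -0.0008 0 0;-1 0.01 -0.001 0 0;-1 0.01 -0.001 0 0"

```text
time_s: 11.38
ee_pos: [0.5154, -0.0996, 0.0573]
eef_rot: [[0.995, -0.101, 0.0], [-0.101, -0.995, -0.0], [0.0, 0.0, -1.0]]
wrist_force: [-0.0, -0.0, -1.3]
width: 0.0166
grip_force: 59.3
```

>>> step_arm:
  series: "-1 0.004 -0.0004 0 0;-1 0.008 -0.0008 0 0;-1 0.01 -0.001 0 0;-1 0.01 -0.001 0 0"

```text
time_s: 11.88
ee_pos: [0.5174, -0.0998, 0.0573]
eef_rot: [[0.995, -0.101, 0.0], [-0.101, -0.995, -0.0], [0.0, 0.0, -1.0]]
wrist_force: [-1.4, 0.2, -1.1]
width: 0.0166
grip_force: 59.3
```

>>> step_arm:
  series: "-1 0.004 -0.0004 0 0;-1 0.008 -0.0008 0 0;-1 0.01 -0.001 0 0;-1 0.01 -0.001 0 0"

```text
time_s: 12.38
ee_pos: [0.5194, -0.1, 0.0573]
eef_rot: [[0.995, -0.101, 0.0], [-0.101, -0.995, -0.0], [0.0, 0.0, -1.0]]
wrist_force: [-0.4, -0.5, -1.1]
width: 0.0167
grip_force: 59.3
```

>>> step_arm:
  series: "-1 0.004 -0.0004 0 0;-1 0.008 -0.0008 0 0;-1 0.01 -0.001 0 0;-1 0.01 -0.001 0 0"

```text
time_s: 12.88
ee_pos: [0.5214, -0.1002, 0.0573]
eef_rot: [[0.995, -0.101, 0.0], [-0.101, -0.995, -0.0], [0.0, 0.0, -1.0]]
wrist_force: [-0.5, 0.1, -0.2]
width: 0.0168
grip_force: 59.3
```

>>> step_arm:
  series: "-1 0.003 -0.0003 0 0;-1 0.005 -0.0005 0 0;-1 0.005 -0.0005 0 0"

```text
time_s: 13.25
ee_pos: [0.5224, -0.1003, 0.0573]
eef_rot: [[0.995, -0.101, 0.0], [-0.101, -0.995, -0.0], [0.0, 0.0, -1.0]]
wrist_force: [-0.5, -0.4, -1.9]
width: 0.0167
grip_force: 59.3
```

>>> step_arm:
  series: "-1 0.003 -0.0003 0 0;-1 0.005 -0.0005 0 0;-1 0.005 -0.0005 0 0"

```text
time_s: 13.62
ee_pos: [0.5235, -0.1004, 0.0574]
eef_rot: [[0.995, -0.101, 0.0], [-0.101, -0.995, -0.0], [0.0, 0.0, -1.0]]
wrist_force: [-0.2, 0.5, -1.1]
width: 0.0169
grip_force: 59.3
```

>>> step_arm:
  series: "-1 0.003 -0.0003 0 0;-1 0.005 -0.0005 0 0;-1 0.005 -0.0005 0 0"

```text
time_s: 14.0
ee_pos: [0.5245, -0.1005, 0.0574]
eef_rot: [[0.995, -0.101, 0.0], [-0.101, -0.995, -0.0], [0.0, 0.0, -1.0]]
wrist_force: [-0.1, 0.3, -0.6]
width: 0.0166
grip_force: 59.3
```

>>> step_arm:
  series: "-1 0.003 -0.0003 0 0;-1 0.005 -0.0005 0 0;-1 0.005 -0.0005 0 0"

```text
time_s: 14.38
ee_pos: [0.5254, -0.1006, 0.0573]
eef_rot: [[0.995, -0.101, 0.0], [-0.101, -0.995, 0.0], [0.0, -0.0, -1.0]]
wrist_force: [1.3, 0.5, -1.1]
width: 0.0166
grip_force: 59.3
```

>>> step_arm:
  series: "-1 0.003 -0.0003 0 0;-1 0.005 -0.0005 0 0;-1 0.005 -0.0005 0 0"

```text
time_s: 14.75
ee_pos: [0.5263, -0.1007, 0.0573]
eef_rot: [[0.995, -0.101, -0.0], [-0.101, -0.995, -0.0], [-0.0, 0.0, -1.0]]
wrist_force: [0.0, -0.9, -1.1]
width: 0.0165
grip_force: 59.3
```

```bash
python3 - <<'E'
from h import *
im=snap("top","pics/top3.png"); cv2.imwrite("pics/crop3.png",cv2.resize(im[125:225,170:250],None,fx=6,fy=6,interpolation=cv2.INTER_CUBIC))
o=manip.observe();print(o["wrist_force"],o["ee_pos"])
E
```

```text
[-0.88704503 -0.24664871 -1.34807301] [ 0.52631628 -0.10065087  0.05728547]
```

View pics/crop3.png

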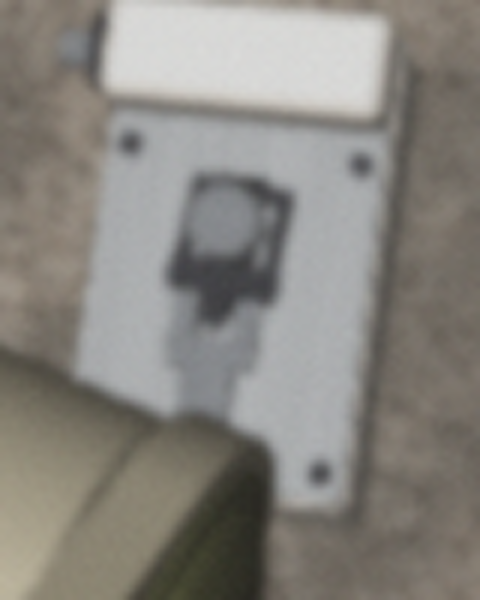

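The clip is round the spindle, with its cross-bar at (225,280), its jaws reaching (200,180) and (285,195), and the prongs against its back. I'll creep forward to feel for the stop.

>>> step_arm:
  series: "-1 0.003 -0.0003 0 0;-1 0.004 -0.0004 0 0;-1 0.004 -0.0004 0 0"

```text
time_s: 15.18
ee_pos: [0.5272, -0.1007, 0.0573]
eef_rot: [[0.995, -0.101, 0.0], [-0.101, -0.995, 0.0], [0.0, -0.0, -1.0]]
wrist_force: [-0.2, -0.2, -1.1]
width: 0.0168
grip_force: 59.3
```

>>> step_arm:
  series: "-1 0.002 -0.0002 0 0;-1 0.004 -0.0004 0 0;-1 0.004 -0.0004 0 0"

```text
time_s: 15.55
ee_pos: [0.5277, -0.1007, 0.0572]
eef_rot: [[0.995, -0.101, -0.001], [-0.101, -0.995, 0.0], [-0.001, -0.0, -1.0]]
wrist_force: [-3.4, -0.7, 0.2]
width: 0.0167
grip_force: 59.3
```

>>> step_arm:
  series: "-1 0.001 -0.0001 0 0;-1 0.001 -0.0001 0 0"

```text
time_s: 15.8
ee_pos: [0.5277, -0.1007, 0.0572]
eef_rot: [[0.995, -0.101, -0.001], [-0.101, -0.995, 0.0], [-0.001, -0.0, -1.0]]
wrist_force: [-4.1, -0.1, 0.1]
width: 0.0167
grip_force: 59.4
```

The tip has stalled and the force is rising steeply at the predicted home position, so I'll stop pushing and back off.

>>> step_arm:
  series: "-1 -0.01 0.001 0 0;-1 -0.03 0.003 0 0;-1 -0.07 0.007 0 0;-1 -0.15 0.015 0 0;-1 -0.25 0.025 0 0;-1 -0.35 0.035 0 0;-1 -0.45 0.045 0 0;-1 -0.45 0.045 0 0;-1 -0.45 0.045 0 0"

```text
time_s: 16.92
ee_pos: [0.4389, -0.0922, 0.0576]
eef_rot: [[0.995, -0.101, 0.001], [-0.101, -0.995, -0.001], [0.001, 0.0, -1.0]]
wrist_force: [0.1, 0.8, -1.2]
width: 0.0164
grip_force: 59.3
```

```bash
python3 - <<'E'
from h import *
im=snap("top","pics/top4.png"); cv2.imwrite("pics/crop4.png",cv2.resize(im[125:225,170:250],None,fx=6,fy=6,interpolation=cv2.INTER_CUBIC))
E
```

```text
(no output)
```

View pics/crop4.png

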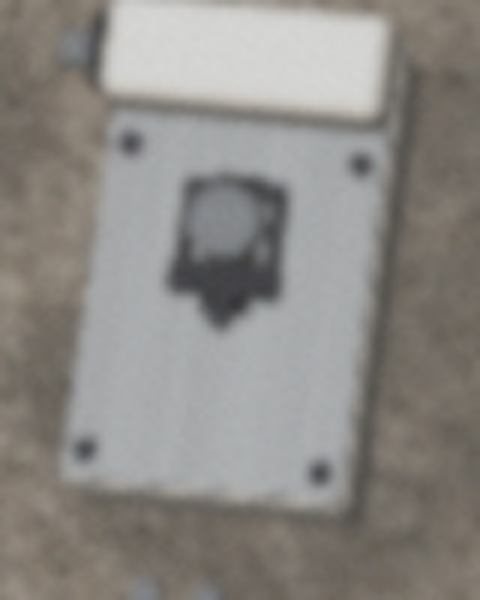

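The clip is seated: its jaws (185–288 px wide at the tips) are back to their relaxed spacing and it is aligned with the spindle. The fork is clear. I'll lay it back where it was.

>>> step_arm:
  series: "-1 0 0 0.3 0;-1 0 0 0.3 0;-1 0.15 -0.95 0.3 -0.059;-1 0.15 -0.95 0.3 -0.059;-1 0.15 -0.95 0.3 -0.059;-1 0.15 -0.95 0.3 -0.059;-1 0.15 -0.95 0.3 -0.059;-1 0.15 -0.95 0.3 -0.059"

```text
time_s: 17.98
ee_pos: [0.4681, -0.2805, 0.1169]
eef_rot: [[0.96, -0.281, -0.001], [-0.281, -0.96, 0.001], [-0.001, -0.001, -1.0]]
wrist_force: [0.7, 0.5, -1.9]
width: 0.0168
grip_force: 59.4
```

>>> step_arm:
  series: "-1 0 -0.12 0 0;-1 0 -0.12 -0.25 0;-1 0 -0.12 -0.4 0;-1 0 -0.12 -0.455 0;-1 0 -0.12 -0.455 0;-1 0 -0.12 -0.455 0;-1 0 -0.12 -0.455 0"

```text
time_s: 18.85
ee_pos: [0.4684, -0.3061, 0.0271]
eef_rot: [[0.959, -0.282, 0.001], [-0.282, -0.959, -0.001], [0.001, 0.001, -1.0]]
wrist_force: [0.1, -0.2, -0.5]
width: 0.0166
grip_force: 59.5
```

Lower by another 2 mm, release and rise.

>>> step_arm:
  series: "-1 0 0 -0.01 0;-1 0 0 -0.01 0;0 0 0 -0.01 0;0 0 0 -0.01 0;0 0 0 -0.01 0;0 0 0 -0.01 0;0 0 0 0.2 0;0 0 0 0.5 0;0 0 0 0.8 0;0 0 0 0.8 0;0 0 0 0.8 0;0 0 0 0.8 0"

```text
time_s: 20.35
ee_pos: [0.4677, -0.3054, 0.1847]
eef_rot: [[0.959, -0.283, -0.002], [-0.283, -0.959, 0.002], [-0.003, -0.002, -1.0]]
wrist_force: [-0.3, 0.4, 0.2]
width: 0.0428
grip_force: 0.0
```

>>> step_arm:
  series: "0 -0.8 -0.6 0 0;0 -0.8 -0.6 0 0;0 -0.8 -0.6 0 0;0 -0.8 -0.6 0 0;0 -0.8 -0.6 0 0;0 -0.8 -0.6 0 0"

```text
time_s: 21.1
ee_pos: [0.3091, -0.4249, 0.1859]
eef_rot: [[0.96, -0.281, -0.0], [-0.281, -0.96, 0.001], [-0.0, -0.001, -1.0]]
wrist_force: [0.4, 0.5, -0.1]
width: 0.0428
grip_force: 0.0
```

```bash
python3 - <<'E'
from h import *
im=snap("top","pics/top5.png"); cv2.imwrite("pics/crop5.png",cv2.resize(im[115:305,165:355],None,fx=3.15,fy=3.15,interpolation=cv2.INTER_CUBIC))
E
```

```text
(no output)
```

View pics/crop5.png

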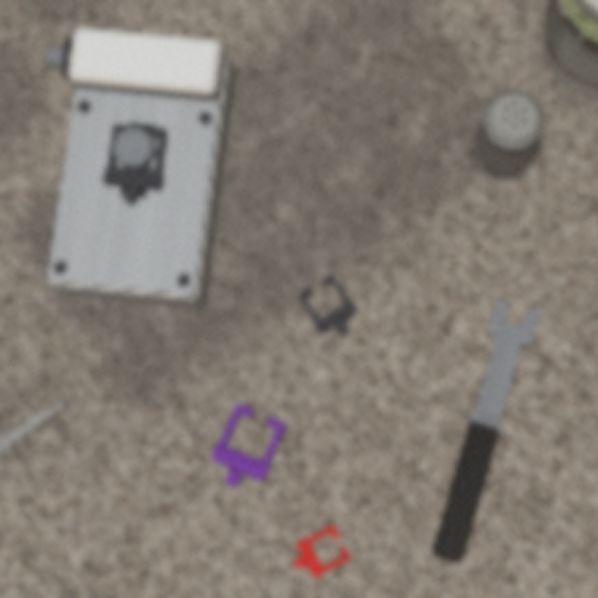

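The fork lies flat on the worktop with its handle at (465,490), the clip sits on the spindle at (135,160), and the other things haven't moved.

```bash
python3 -c "
from bench import manip
print(manip.finish_job())"
```

```text
the job is handed in; nothing more can be done
None
```

I handed the job in: by force feel and camera the clip is snapped home on the spindle, the fork is back flat on the worktop clear of the unit, and nothing else was moved; no verdict was returned.

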